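# Shift the bead roller into third

### The arm

A 7-joint arm with a two-finger parallel gripper is mounted at the origin on the work surface. World frame = base frame: x ahead of the robot, y to its left, z up, the work surface at z = 0. Lengths are in m, angles in rad, forces in N, time in s.
With the tool pointing down it reaches from about 0.4 to 0.85 m from the base axis. Payload 4.4 kg.
Tool frame: the origin (TCP) lies midway between the tips of the shut fingers; the grasp point (between the pads) lies 19 mm behind it; z points along the fingers, y is the line along which they close (so a half turn about z gives the same grasp; the last joint's range is limited). The gripper opens to 94 mm and grips with 3 to 60 N. Pads are 16 mm wide; open, the fingers measure 119 mm over their backs; the gripper's body (75 mm by 177 mm) begins 78 mm behind the grasp point.
Start: joints at [1.122, 0.628, 0.038, 1.517, -0.027, 0.996, -0.02], TCP at [0.243, -0.603, 0.205] pointing down, gripper open.
Joint ranges: [-3.06, 3.06], [-0.37, 2.12], [-1.25, 1.32], [0.18, 2.47], [-1.1, 4.24], [0.23, 1.98], [-2.94, 2.94]. Speed limits (rad/s): [2.57, 2.57, 3.14, 3.14, 3.14, 3.14, 3.14].

### API

Orientations are given as a rotation vector (axis times angle).
In Python, from cell import bot, eyes, ungrasp, close_gripper gives the robot as it stands (bot), with the cameras (eyes) and the gripper as plain functions. Calls block until the motion is done:
- bot.move_to(position, orientation): joint-space move of the TCP to a pose.
- bot.movel(position, rate=0.15, ori=None): straight line of the TCP; ori=None keeps the orientation; rate is the mean speed in m/s.
- bot.movej(angles): joint-space move.
- ungrasp() and close_gripper(): open the fingers fully, or close them until they stop; the grip force is fixed at half the most.
- bot.hold(seconds).
- bot.solve_ik(position, orientation): joint angles nearest the present ones, or None.
- bot.sense(): the state.
- eyes.snapshot(name): name is "scene" or "top" or "wrist"; returns the picture (384x512x3 uint8, blue, green, red); there is no depth.
- eyes.get_calibration(name): a dict with "mtx" (3x3 intrinsics, pixels), "rvec" (rotation vector, rad) and "tvec" (3), from world to camera coordinates, as OpenCV has them. Camera axes: x right, y down, z forward; pixel columns grow to the right and rows downward; lengths in m; the calibration is good to about 2 mm. A picture is of the moment at which its call begins: read the wrist's pose just before it. get_calibration takes no time and is no camera call; for the wrist camera it gives the pose at the moment of the call.
A pose or a line that the arm cannot do raises bot.IKError and nothing moves.
- bot.finish_job(): hands the job in; it is judged then, once.
The state is a dict: "t": time; "joint_pos": joint angles; "dq": joint speeds; "tau": joint torques, N m; "tcp_pos": TCP position; "ee_rot": TCP orientation; "ft_force": force on the tool from outside, world axes, zero at the start; "moment": the same for the moment, N m; "width": finger opening in m; "finger_force": force on a finger pad.
Only numpy, scipy, OpenCV 4.12 (cv2) and the standard library are available. Lean on these libraries where they do the work, as an engineer would, in place of code of your own. Each camera call takes 0.05 s, during which the arm holds its last target. There are 200 camera calls.

### The job

The stopped bead roller on the bench has been left with its gear lever somewhere in the left-hand lane of the H gate. With the fingertips, gently push the lever to the cross channel, across to the right-hand lane, then forward (away from the robot, towards the motor) all the way into the third slot, the one marked with three green dots, and leave it there. Do not let it drop into the fourth slot (four red dots), do not grip or force the lever, and leave the loose things around it where they are.

Things in the scene. Friction and masses are not known exactly. Their poses are not given: they have to be found in the camera images.
- gearbox: Red gear unit bolted to the bench, yaw up to 0.4 rad. Origin on the bench under the lever's pivot (pivot 20 mm up); x forward, from the robot's side towards the grey motor; y left; z up. Housing 210 x 200 mm, top 90 mm high. Motor with black terminal box at x 105 to 255 mm, up to 136 mm high; bead rolls stick out to y = +200 mm, up to 114 mm high.
- gate (a point): Centre of the aluminium H-gate plate (112 x 112 mm) on the housing, at its top face, 108 mm over the bench, above the gearbox origin. Slots 18 mm wide: a cross channel along y at x = 0 joins a left lane (y = +22 mm) and a right lane (y = -22 mm), which run along x to +/-32 mm. The two prongs between the lanes have rounded corners (6 mm) and block the stick.
- slot3_home (a point): Where the knob's centre is with the lever fully home in the third slot: 46.5 mm forward, 44.5 mm right of the gearbox origin, 188 mm above the bench; fixed to the gearbox. Dots on the plate's border number the slots: one black (front left), two black (rear left), three green (front right), four red (rear right); front is +x.
- lever: The gear lever; origin = centre of its yellow ball knob (40 mm diameter), 180 mm from the pivot (200 mm above the bench when upright). Below it a steel stick, 12 mm diameter, passes through the gate. The lever tilts about the pivot both ways, no springs, and stays where it is left (dry friction: 2 to 3 N on the knob moves it).
- fore (a joint): Forward tilt of the lever, rad: 0 in the cross channel, +0.27 fully forward (slots one, three), -0.27 fully back (slots two, four). Knob's x in the gearbox frame = 0.18 m * cos(across) * sin(fore). The stick passes the cross channel while within about 0.035 of 0; the rounded corners guide it in from a little more.
- across (a joint): Sideways tilt of the lever, rad: -0.25 fully left (left lane), +0.25 fully right (right lane). Knob's y in the gearbox frame = -0.18 m * sin(across). The lever starts in the left lane, at any place along it.
- spray_can: Blue can with a white top, 52 mm diameter, 130 mm high, standing on the bench to the right of the gear unit; origin under its centre. Leave alone.
- rivet_jar: Copper-coloured jar with brass lid, 64 mm diameter, 75 mm high, on the bench to the right of the gear unit; origin under its centre. Leave alone.
- spare_roll: Spare steel bead roll, 44 mm diameter, 28 mm high, standing on the housing's top at the near edge, somewhere between the middle and the right corner, next to the gate plate; origin under its centre. Leave alone.
- screwdriver: Red-handled screwdriver, about 200 mm long, lying on the bench left of and nearer than the gear unit; x points from handle to tip. Leave alone.

How it is judged:
By the outcome, as a careful person would: the job done as asked, in the order asked, and still so for the second after the job is handed in, with the robot touching nothing.
It also fails if it takes over 48 s, if anything falls off the work surface, if the arm or the gripper's body presses on something with over 40 N, if the wrist force passes 120 N, or if a joint passes its speed limit or range.

## Working session

There is one attempt and no reset: what is moved stays moved. The work goes in short steps, each a Python script; the robot and the scene stay as the last script left them, time stands still between calls to the robot, and variables do not carry over. Pictures are saved under pics/ and viewed, at most 10 in all, crops included, and the job is handed in when it is done.

```bash
ls; mkdir -p pics
python3 - <<'E'
from cell import bot, eyes, ungrasp, close_gripper
import cv2,numpy as np
for n in("scene","top"):
    im=eyes.snapshot(n); cv2.imwrite(f"pics/{n}0.png",im)
    c=eyes.get_calibration(n); R=cv2.Rodrigues(c["rvec"])[0]; print(n,c["mtx"].tolist(),(-R.T@c["tvec"]).round(3),R[2].round(2))
s=bot.sense();print(s["t"],s["ee_rot"],s["ft_force"])
E
```

```text
cell.py
pics
scene [[400.92769458139594, 0.0, 251.79647007811957], [0.0, 400.92769458139594, 196.88045269788378], [0.0, 0.0, 1.0]] [ 0.817 -0.441  0.937] [-0.31  0.49 -0.81]
top [[482.1031717800569, 0.0, 257.2149595484354], [0.0, 482.1031717800569, 192.82850534895493], [0.0, 0.0, 1.0]] [0.423 0.045 1.189] [ 0.1  -0.02 -1.  ]
0.1 [-3.08266138e+00 -5.97332065e-01  5.67005809e-04] [ 0.53533929 -0.01218178  0.06929514]
```

View pics/scene0.png

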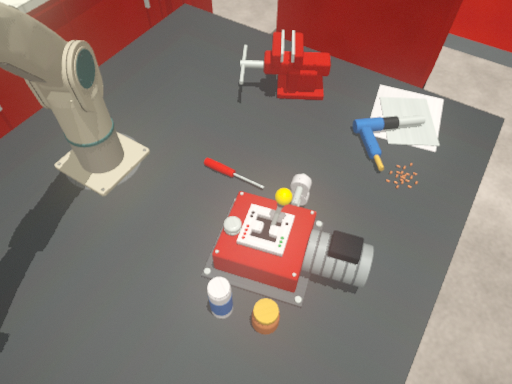

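View pics/top0.png

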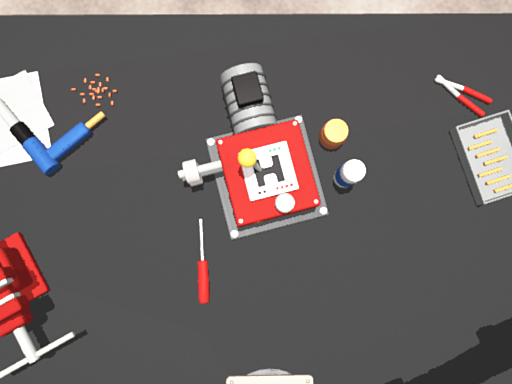

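The scene view shows the gear unit at about (268,240) with the yellow knob at (284,197). The top view has the knob at (247,158), the plate at about (271,171) and the spare roll at (285,203). The lever looks to be left and forward. Next I'll enlarge the top view and get the masks.

```bash
cat > h.py <<'E'
import cv2,numpy as np
from cell import bot, eyes, ungrasp, close_gripper
def cam(n):
    c=eyes.get_calibration(n); return c["mtx"],cv2.Rodrigues(c["rvec"])[0],np.ravel(c["tvec"])
def ray(C,uv):
    K,R,t=C; return -R.T@t, R.T@np.linalg.inv(K)@np.array([*uv,1.])
def onz(C,uv,z):
    o,d=ray(C,uv); return o+d*(z-o[2])/d[2]
def tri(A,ua,B,ub):
    P=[c[0]@np.c_[c[1],c[2]] for c in(A,B)]
    X=cv2.triangulatePoints(P[0],P[1],np.array(ua,float),np.array(ub,float)).ravel(); return X[:3]/X[3]
def yellow(im,roi=None):
    h=cv2.cvtColor(im,cv2.COLOR_BGR2HSV); m=cv2.inRange(h,(25,150,90),(34,255,255))
    cs=cv2.findContours(m,cv2.RETR_EXTERNAL,cv2.CHAIN_APPROX_NONE)[0]
    c=max(cs,key=cv2.contourArea); (x,y),r=cv2.minEnclosingCircle(c); M=cv2.moments(c); return (M['m10']/M['m00'],M['m01']/M['m00']),(x,y),r,cv2.contourArea(c)
E
python3 - <<'E'
from h import *
a=cv2.imread("pics/top0.png");b=cv2.imread("pics/scene0.png")
A,B=cam("top"),cam("scene")
ya,yb=yellow(a),yellow(b);print(ya,yb)
k=tri(A,ya[1],B,yb[1]);print("knob",k)
for im,n,C in((a,"top",A),(b,"scene",B)):
    h=cv2.cvtColor(im,cv2.COLOR_BGR2HSV); w=cv2.inRange(h,(0,0,170),(180,60,255))
    for c in cv2.findContours(w,cv2.RETR_EXTERNAL,cv2.CHAIN_APPROX_NONE)[0]:
        x,y=c[:,0].mean(0)
        if cv2.contourArea(c)>150 and 200<x<340 and 120<y<300:
            r=cv2.minAreaRect(c);print(n,cv2.contourArea(c),r,[onz(C,p,.108).round(4).tolist() for p in cv2.boxPoints(r)])
z=cv2.resize(a[105:245,200:335],None,fx=4,fy=4,interpolation=cv2.INTER_CUBIC)
y=cv2.resize(b[165:315,195:345],None,fx=4,fy=4,interpolation=cv2.INTER_CUBIC)
cv2.imwrite("pics/cropt.png",z);cv2.imwrite("pics/crops.png",y)
E
```

```text
((248.24444444444444, 162.7111111111111), (247.0, 159.5), 8.139510154724121, 7.5) ((283.41315789473686, 195.57894736842104), (283.5, 195.5), 8.276573181152344, 190.0)
knob [0.59232323 0.04860613 0.19203741]
top 507.5 ((252.558837890625, 201.23529052734375), (61.361507415771484, 60.148834228515625), 75.96376037597656) [[0.5619, 0.1185, 0.108], [0.5938, -0.0138, 0.108], [0.4586, -0.045, 0.108], [0.4278, 0.086, 0.108]]
top 587.0 ((199.76248168945312, 167.43301391601562), (26.628883361816406, 45.37031173706055), 60.75117874145508) [[0.59, 0.2142, 0.108], [0.6399, 0.1247, 0.108], [0.5863, 0.0955, 0.108], [0.5369, 0.1848, 0.108]]
top 1989.0 ((270.5882263183594, 179.85296630859375), (69.85025787353516, 50.68994140625), 75.96376037597656) [[0.6224, 0.0693, 0.108], [0.6497, -0.0431, 0.108], [0.4944, -0.0783, 0.108], [0.4682, 0.0327, 0.108]]
top 246.5 ((254.73533630371094, 121.94119262695312), (8.973817825317383, 36.38034439086914), 75.96376037597656) [[0.6921, 0.0721, 0.108], [0.712, -0.0089, 0.108], [0.6916, -0.0135, 0.108], [0.6718, 0.0673, 0.108]]
scene 530.5 ((218.5, 290.5), (29.0, 23.0),
[... 203 characters left out ...]
, 14.03624439239502) [[0.7209, -0.0289, 0.108], [0.6977, 0.0598, 0.108], [0.7185, 0.0657, 0.108], [0.7405, -0.023, 0.108]]
scene 252.0 ((311.0653991699219, 246.9269256591797), (9.033696174621582, 34.73149108886719), 15.255120277404785) [[0.6973, -0.0351, 0.108], [0.6742, 0.0549, 0.108], [0.6949, 0.0601, 0.108], [0.7168, -0.0298, 0.108]]
scene 2181.0 ((257.2396240234375, 224.85556030273438), (65.8441162109375, 46.08671951293945), 16.927513122558594) [[0.4999, -0.0821, 0.108], [0.455, 0.0421, 0.108], [0.6192, 0.0765, 0.108], [0.6511, -0.0463, 0.108]]
scene 488.0 ((301.0, 189.0), (32.0, 20.0), 90.0) [[0.5494, 0.18, 0.108], [0.5942, 0.2083, 0.108], [0.6415, 0.1167, 0.108], [0.5992, 0.09, 0.108]]
```

View pics/cropt.png

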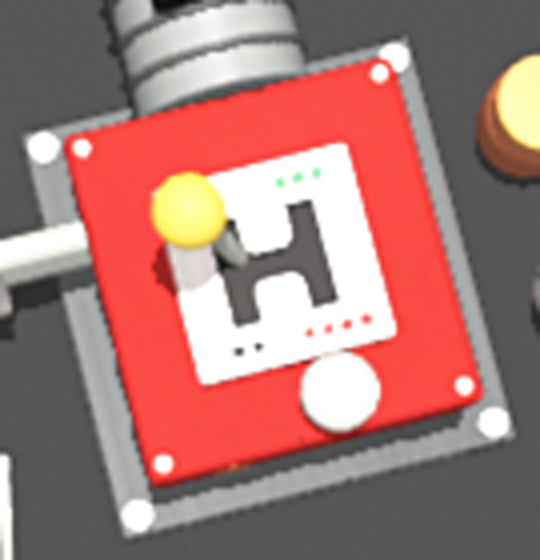

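View pics/crops.png

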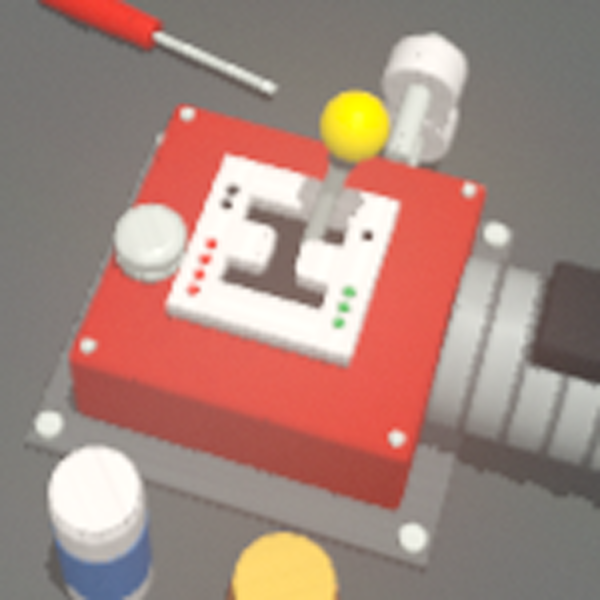

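The top crop shows the knob centre at (188,210), radius about 37. The plate corners are FR (345,143), RR (397,333) and RL (203,384), with FL hidden by the knob. The stick sits in the left lane, forward of the cross channel. The scene crop shows the knob at (355,126) and the plate corners at RL (232,155), FL (400,200), FR (352,360) and RR (168,310).

```bash
cat >> h.py <<'E'
def knobpx(im,near,win=30):
    h=cv2.cvtColor(im,cv2.COLOR_BGR2HSV); m=cv2.inRange(h,(20,110,80),(36,255,255))
    k=np.zeros_like(m); cv2.circle(k,tuple(int(round(v)) for v in near),win,255,-1); m&=k
    c=max(cv2.findContours(m,cv2.RETR_EXTERNAL,cv2.CHAIN_APPROX_NONE)[0],key=cv2.contourArea)
    (x,y),r=cv2.minEnclosingCircle(c); return np.array([x,y]),r
E
python3 - <<'E'
from h import *
a=cv2.imread("pics/top0.png");b=cv2.imread("pics/scene0.png")
A,B=cam("top"),cam("scene")
ka,kb=knobpx(a,(247,157)),knobpx(b,(283.5,196));print(ka,kb)
k=tri(A,ka[0],B,kb[0]);print("knob",k)
ct=lambda x,y:((x+.5)/4-.5+200,(y+.5)/4-.5+105)
cs=lambda x,y:((x+.5)/4-.5+195,(y+.5)/4-.5+165)
T={'FR':(345,143),'RR':(397,333),'RL':(203,384)}
S={'FR':(352,360),'RR':(168,310),'RL':(232,155),'FL':(400,200)}
P={n:tri(A,ct(*T[n]),B,cs(*S[n])) for n in T}
for n in P: print(n,P[n].round(4),onz(A,ct(*T[n]),.108).round(4),onz(B,cs(*S[n]),.108).round(4))
pl={'FR':(56,-56),'RR':(-56,-56),'RL':(-56,56),'FL':(56,56)}
def fit(Q):
    src=np.array([[*pl[n]] for n in Q])/1e3; dst=np.array([Q[n][:2] for n in Q])
    s,d=src-src.mean(0),dst-dst.mean(0)
    th=np.arctan2((s[:,0]*d[:,1]-s[:,1]*d[:,0]).sum(),(s*d).sum()); R=np.array([[np.cos(th),-np.sin(th)],[np.sin(th),np.cos(th)]])
    t=dst.mean(0)-R@src.mean(0); print("fit",t.round(4),th.round(4),"res",np.abs(src@R.T+t-dst).max().round(4)); return t,th,R
fit(P);f1=fit({n:onz(A,ct(*T[n]),.108) for n in T});f2=fit({n:onz(B,cs(*S[n]),.108) for n in S})
t=(f1[0]+f2[0])/2;th=(f1[1]+f2[1])/2;R=fit(P)[2]
g=R.T@(k[:2]-t);print("knob in gb",g,"across",np.arcsin(-g[1]/.18),"fore",np.arcsin(g[0]/.18/np.cos(.25)))
for n,uv in(('roll',ct(341,388)),): print(n,R.T@(onz(A,uv,.118)[:2]-t))
for n,uv,z in(('can',(353,171),.13),('jar',(335,129),.075)): print(n,onz(A,uv,z)[:2],R.T@(onz(A,uv,z)[:2]-t))
E
```

```text
(array([247.29104614, 157.06716919]), 9.647597312927246) (array([283.46340942, 196.04878235]), 8.963312149047852)
knob [0.59563652 0.04699475 0.19476443]
FR [ 0.6491 -0.041   0.1063] [ 0.6484 -0.0411  0.108 ] [ 0.6499 -0.0415  0.108 ]
RR [ 0.5401 -0.0688  0.1028] [ 0.5392 -0.0685  0.108 ] [ 0.5423 -0.0707  0.108 ]
RL [0.513  0.0423 0.1065] [0.5115 0.0414 0.108 ] [0.5153 0.043  0.108 ]
fit [5.811e-01 1.000e-04] 0.2401 res 0.0012
fit [ 5.8e-01 -1.0e-04] 0.2444 res 0.0007
fit [5.82e-01 1.00e-04] 0.2509 res 0.0026
fit [5.811e-01 1.000e-04] 0.2401 res 0.0012
knob in gb [0.02538659 0.04217771] across -0.23651967613515817 fore 0.1460807709863972
roll [-0.07973868 -0.01704029]
can [ 0.57323929 -0.18761384] [-0.05214978 -0.18037776]
jar [ 0.68143896 -0.16032895] [ 0.05943441 -0.17960128]
```

```bash
cat >> h.py <<'E'
G0=np.array([.581,0.]); YAW=.245
RV=np.pi*np.array([np.cos(YAW/2),np.sin(YAW/2),0])
RG=np.array([[np.cos(YAW),-np.sin(YAW)],[np.sin(YAW),np.cos(YAW)]])
def w(x,y,z): return [*(G0+RG@np.array([x,y])),z]
def gb(p): return RG.T@(np.array(p)[:2]-G0)
def force(): return np.array(bot.sense()["ft_force"])
def fg(f0): d=force()-f0; return np.r_[RG.T@d[:2],d[2]]
def push(start,end,z,step=.003,rate=.05,stop=6.):
    """step the TCP from start to end (gearbox xy) until the push reaches stop N"""
    s,e=np.array(start,float),np.array(end,float); n=max(1,int(np.ceil(np.linalg.norm(e-s)/step))); u=(e-s)/np.linalg.norm(e-s)
    f0=force()
    for i in range(1,n+1):
        bot.movel(w(*(s+(e-s)*i/n),z),rate=rate); f=fg(f0)
        print(((s+(e-s)*i/n)*1e3).round(1),f.round(1),round(bot.sense()["t"],2))
        if -f[:2]@u>stop: print("stop");break
def look(n=""):
    a,b=eyes.snapshot("top"),eyes.snapshot("scene"); cv2.imwrite(f"pics/t{n}.png",a);cv2.imwrite(f"pics/s{n}.png",b); return a,b
E
python3 - <<'E'
from h import *
p=bot.sense()["tcp_pos"]
close_gripper(); bot.movel([p[0],p[1],.30],rate=.3)
bot.move_to(w(.075,.043,.30),RV); print(bot.sense()["t"],bot.sense()["width"])
bot.movel(w(.075,.043,.183),rate=.2); print(bot.sense()["t"],gb(bot.sense()["tcp_pos"]))
push((.075,.043),(.045,.043),.183)
look(1)
E
```

```text
4.7167 0.00043408953967132734
5.45 [0.07583649 0.04273832]
[72. 43.] [-1.   0.4 -0.1] 5.7
[69. 43.] [ 0.1  0.7 -0.3] 5.95
[66. 43.] [-0.6  0.6 -0.5] 6.2
[63. 43.] [-1.  1. -0.] 6.45
[60. 43.] [-1.2  0.8 -0.6] 6.7
[57. 43.] [-0.4 -0.3 -0.5] 6.95
[54. 43.] [0.5 0.4 0.4] 7.2
[51. 43.] [3.3 0.5 1.3] 7.45
[48. 43.] [ 2.  -0.2  2.6] 7.7
[45. 43.] [2.2 0.6 2.1] 7.95
```

Run:
```python
from h import *
push((.045,.043),(.027,.043),.183)
bot.movel(w(.055,.043,.183),rate=.15); bot.movel(w(.055,.043,.27),rate=.25)
a,b=look(2); A,B=cam("top"),cam("scene")
near=w(0,.043,.197)
pr=lambda C,p:cv2.projectPoints(np.array([p]),C[1],C[2],C[0],None)[0].ravel()
for nm,im,C in(("t",a,A),("s",b,B)):
    q=pr(C,near)
    try: u,r=knobpx(im,q,22);print(nm,q,u,r,gb(onz(C,u,.1945)))
    except Exception as e: print(nm,e)
v=np.vstack([cv2.resize(im[y:y+120,x:x+150],None,fx=2.5,fy=2.5) for im,x,y in((a,190,110),(b,200,160))])
cv2.imwrite("pics/v2.png",v); print(bot.sense()["t"])
```

```text
[42. 43.] [ 1.1  0.9 -0.5] 8.3
[39. 43.] [ 0.5 -0.5 -1. ] 8.55
[36. 43.] [ 1.5 -0.1 -0.8] 8.8
[33. 43.] [ 0.4 -0.2  0.2] 9.05
[30. 43.] [ 1.2  0.8 -1.5] 9.3
[27. 43.] [ 1.1  0.8 -1.5] 9.55
t max() iterable argument is empty
s [272.91695825 192.2972092 ] [271.64285278 192.5       ] 8.820878982543945 [-0.00302288  0.04332063]
10.4833
```

View pics/v2.png

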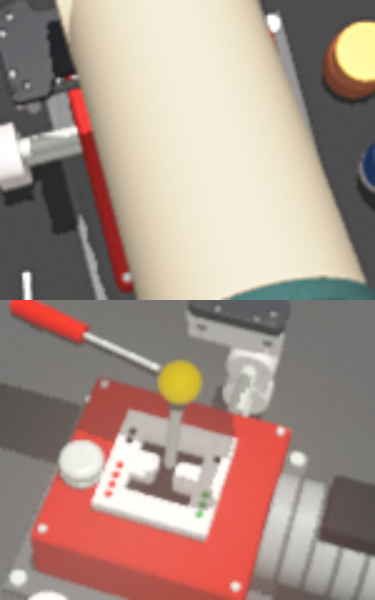

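The scene half of the picture shows the stick at about (170,465), standing in the cross channel between the prongs. The knob is at gearbox x of about -3 mm. The arm hides the gate in the top view. Now I'll push across.

Run:
```python
from h import *
bot.movel(w(-.001,.097,.27),rate=.25); bot.movel(w(-.001,.097,.186),rate=.2)
bot.movel(w(-.001,.085,.186),rate=.1)
push((-.001,.085),(-.001,-.008),.186,step=.004,rate=.06,stop=5.5)
```

```text
[-1.  81.1] [ 0.6  0.1 -1.7] 12.03
[-1.  77.3] [ 0.4 -1.3 -1.1] 12.28
[-1.  73.4] [-0.1  1.6 -0.3] 12.53
[-1.  69.5] [-0.4  2.   1.4] 12.78
[-1.  65.6] [1.1 1.8 1.3] 13.03
[-1.  61.8] [0.5 1.9 1.8] 13.28
[-1.  57.9] [1.8 0.7 0.3] 13.53
[-1. 54.] [0.8 2.2 0.8] 13.78
[-1.  50.1] [0.1 1.5 0.5] 14.03
[-1.  46.3] [0.5 1.6 0.6] 14.28
[-1.  42.4] [0.7 2.2 0.1] 14.53
[-1.  38.5] [1.2 1.2 1.1] 14.78
[-1.  34.6] [ 2.   1.1 -0.4] 15.03
[-1.  30.8] [0.  1.4 0.8] 15.28
[-1.  26.9] [ 0.7  0.8 -0.8] 15.53
[-1. 23.] [ 1.   1.2 -0.2] 15.78
[-1.  19.1] [0.6 0.9 0.8] 16.02
[-1.  15.3] [ 0.3  1.1 -0. ] 16.27
[-1.  11.4] [-0.9  1.5  0.4] 16.52
[-1.   7.5] [0.5 1.6 0.4] 16.77
[-1.   3.6] [ 0.7  0.9 -0.5] 17.02
[-1.  -0.2] [ 0.9  0.8 -2.3] 17.27
[-1.  -4.1] [ 1.1  0.6 -2.9] 17.52
[-1. -8.] [-0.1  1.1 -2.9] 17.77
```

Run:
```python
from h import *
push((-.001,-.008),(-.001,-.0165),.186,step=.0015,rate=.05,stop=4)
bot.movel(w(-.001,.02,.186),rate=.2); bot.movel(w(-.03,.03,.27),rate=.3)
bot.movel(w(-.09,.03,.27),rate=.3)
b=eyes.snapshot("scene");B=cam("scene")
q=cv2.projectPoints(np.array([w(0,-.043,.195)]),B[1],B[2],B[0],None)[0].ravel()
u,r=knobpx(b,q,22);print(q,u,r,gb(onz(B,u,.1945)),bot.sense()["t"])
cv2.imwrite("pics/v3.png",cv2.resize(b[160:300,190:340],None,fx=3,fy=3))
```

```text
[-1.  -9.4] [-0.  -0.2  0.5] 18.02
[ -1.  -10.8] [ 0.3 -0.5  0.4] 18.27
[ -1.  -12.2] [-0.2  0.2 -0. ] 18.52
[ -1.  -13.7] [0.6 0.3 0.1] 18.77
[ -1.  -15.1] [0.5 1.4 0.8] 19.02
[ -1.  -16.5] [ 0.7  2.5 -1.3] 19.27
[261.67139946 223.24717757] [260.63043213 223.36956787] 9.022497177124023 [-0.00213653 -0.04370555] 20.4583
```

View pics/v3.png

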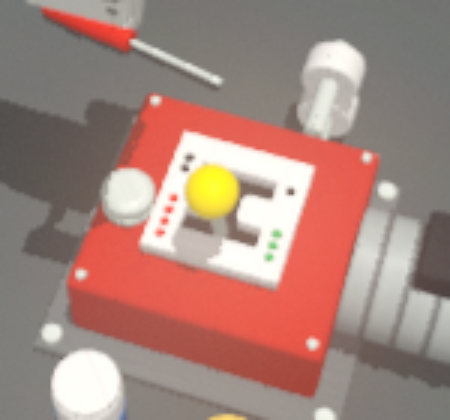

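The picture shows the knob at about (212,190), in the right lane at the cross-channel level. Gearbox coordinates are (-2, -44) mm, so it is fully right. Now I'll push forward from behind.

Run:
```python
from h import *
bot.movel(w(-.055,-.045,.27),rate=.3); bot.movel(w(-.055,-.045,.18),rate=.2)
bot.movel(w(-.04,-.045,.18),rate=.1)
push((-.04,-.045),(.012,-.045),.18,step=.004,rate=.06,stop=6)
push((.012,-.045),(.023,-.045),.18,step=.0015,rate=.05,stop=4)
```

```text
[-36. -45.] [ 0.8 -0.3  0.5] 22.03
[-32. -45.] [ 0.4 -0.1 -1.4] 22.28
[-28. -45.] [-0.1 -0.5  0.8] 22.53
[-24. -45.] [-0.8  1.  -0.1] 22.78
[-20. -45.] [-0.7  0.7  0.8] 23.03
[-16. -45.] [-0.6  1.4  0.1] 23.28
[-12. -45.] [-0.7  1.2  0.3] 23.53
[ -8. -45.] [-0.1  0.8  0.2] 23.78
[ -4. -45.] [ 0.3  0.5 -0.1] 24.03
[  0. -45.] [ 0.3  0.8 -0.6] 24.28
[  4. -45.] [-1.   0.5 -1.2] 24.53
[  8. -45.] [-1.5  0.2 -2.1] 24.78
[ 12. -45.] [-0.7  0.9 -2.2] 25.03
[ 13.4 -45. ] [-0.6 -0.4  0.1] 25.28
[ 14.8 -45. ] [-0.9 -0.3 -0.2] 25.53
[ 16.1 -45. ] [-0.7 -0.6 -0.4] 25.78
[ 17.5 -45. ] [-2.6 -0.6  0.5] 26.03
[ 18.9 -45. ] [-5.  -0.3  1.9] 26.28
stop
```

Force rose at x of about 18 mm, which is the end stop as expected. I'll retract and check.

Run:
```python
from h import *
bot.movel(w(-.03,-.045,.18),rate=.15); bot.movel(w(-.05,-.045,.30),rate=.25)
bot.movel([.45,-.3,.32],rate=.3)
a,b=look(4);A,B=cam("top"),cam("scene")
us=[]
for im,C in((a,A),(b,B)):
    q=cv2.projectPoints(np.array([w(.0465,-.0445,.188)]),C[1],C[2],C[0],None)[0].ravel()
    u,r=knobpx(im,q,16);us.append(u);print(q,u,r,gb(onz(C,u,.188)))
k=tri(A,us[0],B,us[1]);print(k,gb(k),bot.sense()["t"])
v=np.vstack([cv2.resize(im[y:y+110,x:x+150],None,fx=2.5,fy=2.5) for im,x,y in((a,210,110),(b,200,180))])
cv2.imwrite("pics/v4.png",v)
```

```text
[284.47865218 137.99357304] [284.18966675 138.44827271] 9.522966384887695 [ 0.04571157 -0.04365453]
[281.93044259 231.24369986] [281.20907593 230.84091187] 9.238667488098145 [ 0.04474491 -0.04401577]
[ 0.6355711  -0.03149942  0.18809131] [ 0.04530108 -0.04379533] 28.5167
```

View pics/v4.png

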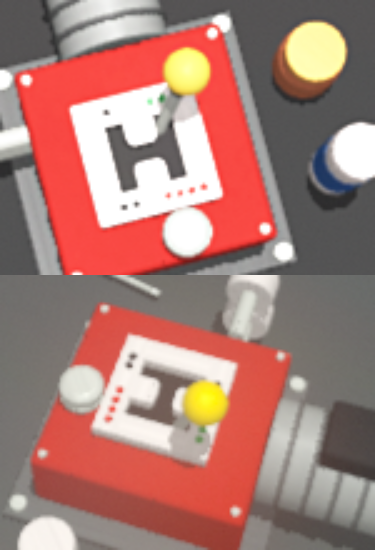

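Both views show the knob at the third slot, about 1 mm from home, which is within measuring error. The stick is in the front-right slot by the green dots, and the roll, can and jar look undisturbed.

```bash
python3 -c "
from cell import bot, eyes, ungrasp, close_gripper
print(bot.finish_job())"
```

```text
the job is handed in; nothing more can be done
None
```

The job is handed in after about 28.5 s: the lever is in the third slot, pushed gently until it met the end stop; the last camera check put the knob about 1 mm from its home position, and the spare roll, can and jar looked undisturbed.

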